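# Pull down the stock locker's hatch with the hook pole

## Task

Draw the hook pole out of its sleeve (only its bare rod sticks out), set it down on the rubber mat and let go, then take it again by its black grip. Hook its red tip into the brass eye of the blue hatch on the stock locker and swing the hatch gently all the way down, touching the hatch with nothing but the pole. Then unhook and lay the pole back on the mat, out of the sleeve, flat on its grip with the hook turned down, hatch left open, without shifting the bottles or the card terminal.

Things in the scene. Friction and masses are not known exactly. Their poses are not given: they have to be found in the camera images.
- pole_grip (a point): Hook pole, loose, 250 g: middle of its black square-sided grip, orange bands, 110 long on x, 30 wide on y, z from -24 to 14. x points to the hook, z up; lying flat this point is 24 mm over the mat. A bare round rod, 10 mm thick, runs on this x axis from 55 to 235 mm ahead. Centre of mass 25 to 40 mm ahead, in the grip. At the start the grip is inside the sleeve, the rod sticks out.
- pole_hook (a point): Bend of the red hook, on the rod's centre line 235 mm ahead of the grip's centre. The hook is a straight pin 8 mm thick pointing along the pole's own -z; its round end is 22 mm below this point. Same axes as the grip.
- dock: Fixed: black rubber mat (x -135 to 365, y -80 to 80 mm, 2 mm thick) with a grey sleeve. Origin on the counter under the middle of the sleeve's mouth; x points out of the mouth along the mat, z up. Sleeve: roofed tunnel open at both ends, x -130 to 0, 52 wide and 56 high inside, top 62 mm above the counter, orange stripe over the mouth. The pole starts lying along x in it.
- hatch (a joint): Blue hatch of the locker, rad: 0 closed and upright, grows as its top edge swings out and down; stop at 1.2 (fully down). Hinged on its lower edge with stiff friction (about 0.28 N m, 2 to 3 N at the eye): it stays where it is left. Panel 310 wide, 140 high, 12 mm thick. May start slightly ajar.
- eye (a point): Brass eye on the hatch: centre of its opening. Axes turn with the hatch; when closed, -x points out of its face, y along the hinge, z up. A flat loop of 6 mm wire standing out from the face, level when closed; the opening is 42 mm wide along y and reaches from the face (24 mm along +x) to the outer bar's wire (23 mm along -x).
- eye_bar (a point): The middle of the eye's outer bar (6 mm wire, straight for 24 mm, parallel to the hinge), on the wire's centre line. With the hatch closed it is 62 mm out from the hinge line and 115 mm above it. Same axes as the eye.
- hatch_hinge (a point): The middle of the hatch's hinge line, fixed on the white locker (220 mm deep, 340 mm wide, 300 mm high) 140 mm above the counter, at its front. Axes of the locker: -x out of its front (horizontal), y along the hinge, z up. The locker is fixed.
- bottle_a_mid (a point): Amber bottle with yellow cap, 62 mm in diameter, 150 mm tall, standing: its centre, half-way up. Bystander.
- bottle_b_mid (a point): A second, like bottle: its centre, half-way up. Bystander.
- terminal_mid (a point): Black card terminal 150 x 75 x 28 mm lying on the counter, long side along x: its centre. Bystander.

How it is judged:
By the outcome, as a careful person would: the job done as asked, in the order asked, and still so for the second after the job is handed in, with the robot touching nothing.
It also fails if it takes over 58 s, if anything falls off the work surface, if the arm or the gripper's body presses on something with over 40 N, if the wrist force passes 120 N, or if a joint passes its speed limit or range.

## Robot

A 6-joint arm with a two-finger parallel gripper is mounted at the origin on the work surface. World frame = base frame: x ahead of the robot, y to its left, z up, the work surface at z = 0. Lengths are in m, angles in rad, forces in N, time in s.
With the tool pointing down it reaches from about 0.325 to 0.9 m from the base axis. Payload 6.1 kg.
Tool frame: the origin (TCP) lies at the very end of the fingers, on their centre line; the grasp point (between the pads) lies 19 mm behind it (hold_point_z is the distance from the TCP to the grasp point, in m); z points along the fingers, y is the line along which they close (so a half turn about z gives the same grasp; the last joint's range is limited). The gripper opens to 85 mm and grips with 20 to 120 N. Pads are 22 mm wide; open, the fingers measure 114 mm over their backs; the gripper's body (76 mm by 85 mm) begins 54 mm behind the grasp point. The pads swing forward as they close: fully open they stand 13 mm farther back than shut.
Start: joints at [0.982, 0.22, 1.526, -0, 1.395, -0.126], TCP at [0.279, 0.559, 0.231] pointing down, gripper open.
Joint ranges: [-2.98, 2.98], [-0.91, 2.08], [0.09, 2.57], [-1.24, 4.39], [0.2, 2.65], [-2.68, 2.68]. Speed limits (rad/s): [2.57, 2.57, 3.01, 3.14, 3.14, 3.14].

## Interface

Orientations are given as [roll, pitch, yaw] about the fixed x, y, z axes, in that order (R = Rz(yaw) Ry(pitch) Rx(roll)).
In Python, from bench import read_state, camera, camera_info, close_job, hold_point_z gives the robot as it stands.
- The arm moves only by the tool play_rows, never from a script. Its argument "series" is a list of rows, each a list of 7 numbers: the shift along the world's x, y, z in mm, then the turn, a rotation vector about the world's x, y, z in rad, then the closure in counts, from 0 (fully open) to 255 (shut). In form: [[dx, dy, dz, wx, wy, wz, claw], ...]. A call has 1 to 20 rows; each row is the pose to reach, as a shift and turn from the pose commanded when the call began; what a row does not reach only later rows make up. A row lasts 1/8 s, in which the tool goes at most 62.5 mm and 10.7 degrees, less where a joint would pass 70% of its speed; a pose out of reach is approached as far as the arm can. A call with a gripper value outside its range is refused whole. The fingers move at their own pace and stop on an object; "force" is the grip in N (left out, the last holds). Time passes only in rows, so rows that repeat a pose let the fingers close. It gives the time, the measured TCP pose, the force, the opening and the grip force at its end, in the units of the state.
- read_state(): the state, without advancing time (a new reading comes with each control period).
- camera(name): name is "scene" or "side" or "wrist"; returns the picture (400x640x3 uint8, red, green, blue); there is no depth.
- camera_info(name): a dict with "intrinsics" (3x3 intrinsics, pixels), "xyz" and "attitude" of the camera in the world. Camera axes: x right, y down, z forward; pixel columns grow to the right and rows downward; lengths in m; the calibration is good to about 2 mm. A picture is of the moment at which its call begins: read the wrist's pose just before it. camera_info takes no time and is no camera call; for the wrist camera it gives the pose at the moment of the call.
- close_job(): hands the job in; it is judged then, once.
The state is a dict: "time_s": time; "joints": joint angles; "joint_vel": joint speeds; "joint_efforts": joint torques, N m; "tcp_pos": TCP position; "tcp_rot": TCP orientation; "wrist_force": force on the tool from outside, world axes, zero at the start; "wrist_torque": the same for the moment, N m; "opening": opening from 0.0 (shut) to 1.0 (fully open); "finger_force": force on a finger pad.
Only numpy, scipy, OpenCV 4.12 (cv2) and the standard library are available. Lean on these libraries where they do the work, as an engineer would, in place of code of your own. Each camera call takes 0.05 s, during which the arm holds its last target. There are 200 camera calls.

## Working session

There is one attempt and no reset: what is moved stays moved. The work goes in short steps, Python scripts to look and compute and a tool call to move; the robot and the scene stay as the last step left them, time stands still between calls to the robot, and variables do not carry over. Pictures are saved under pics/ and viewed, at most 10 in all, crops included, and the job is handed in when it is done.

Besides the shell and the picture viewer there is one more tool, called as name([rows], argument=value, ...), one row to a line, values as JSON. play_rows: Moves the arm, as the interface text tells. Its arguments: {"type":"object","properties":{"series":{"type":"array"},"force":{"type":"number"}},"required":["series"]}

```bash
mkdir -p pics; ls; python3 - <<'E'
from bench import *
import cv2, numpy as np
s=read_state();print(s)
print(hold_point_z)
a=[]
for n in ("scene","side","wrist"):
    print(n,camera_info(n)); im=camera(n); np.save(f"pics/{n}0.npy",im); cv2.imwrite(f"pics/{n}0.png",im[:,:,::-1])
E
```

```text
pics
{'time_s': 0.0, 'joints': array([ 9.81915400e-01,  2.21214531e-01,  1.52760721e+00,  1.14922971e-05,
        1.39470789e+00, -1.26086645e-01]), 'joint_vel': array([ 0.0005228 , -0.00131516,  0.00091852,  0.00118679, -0.00072475,
        0.00071524]), 'joint_efforts': array([-1.37703493e-03, -4.96899390e+01, -3.89401281e+01, -2.94084366e-04,
        1.13691401e-02, -2.22031993e-08]), 'tcp_pos': array([0.27868584, 0.55875286, 0.2302085 ]), 'tcp_rot': array([-3.13967248e+00, -2.54800267e-04,  2.67879610e+00]), 'wrist_force': array([ 0.22381935, -0.59723555,  0.51978202]), 'wrist_torque': array([0.01363136, 0.00840148, 0.00424237]), 'finger_force': 0.0, 'opening': 1.0012083078886778}
0.0187
scene {'intrinsics': array([[470.31486583,   0.        , 315.15009539],
       [  0.        , 470.31486583, 190.38505106],
       [  0.        ,   0.        ,   1.        ]]), 'xyz': array([1.31057338, 0.02283354, 1.20107873]), 'attitude': array([-2.53075599,  0.00879965,  1.56736358])}
side {'intrinsics': array([[391.35248784,   0.        , 311.25663332],
       [  0.        , 391.35248784, 200.60443455],
       [  0.        ,   0.        ,   1.        ]]), 'xyz': array([ 0.02666812, -0.59504249,  0.8294174 ]), 'attitude': array([-2.25239810e+00,  1.42964183e-03, -7.53032691e-01])}
wrist {'intrinsics': array([[279.32794472,   0.        , 320.19091298],
       [  0.        , 279.32794472, 203.25602226],
       [  0.        ,   0.        ,   1.        ]]), 'xyz': array([0.22021884, 0.58935072, 0.37343318]), 'attitude': array([2.88051361e+00, 1.54601566e-03, 1.10856427e+00])}
```

View pics/scene0.png

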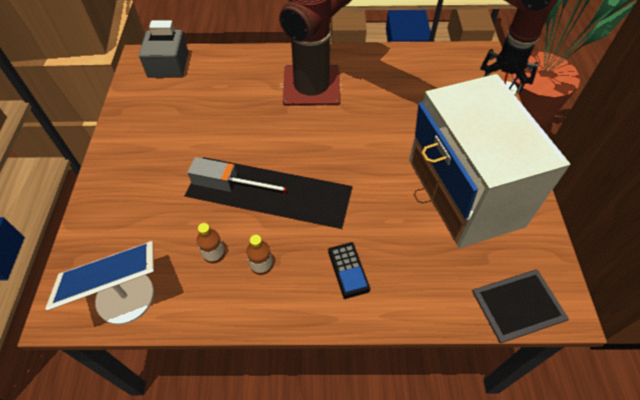

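View pics/side0.png

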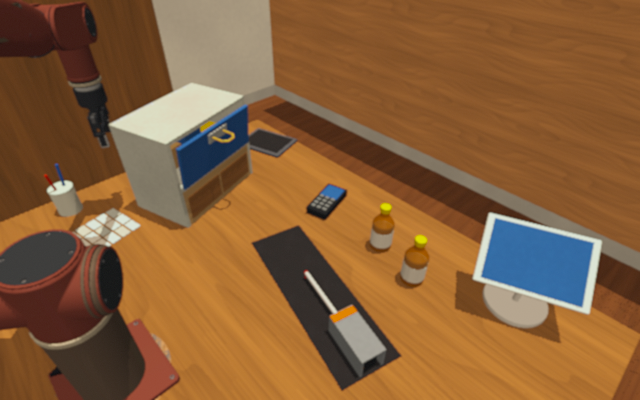

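View pics/wrist0.png

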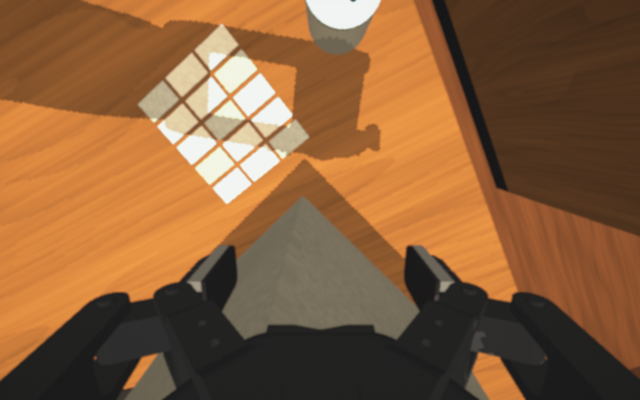

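The views show: the scene image has the sleeve at (212,173), red tip at (285,188), mat corners near (352,185)/(343,227), the eye at (435,153) and the locker's top quad. In the side view the tip is at (307,273) and the eye at (225,135). The wrist view shows only counter and shadow behind the locker.

```bash
cat > h.py <<'E'
import numpy as np, cv2
from scipy.spatial.transform import Rotation as R
from bench import *
def cam(n):
    i=camera_info(n); return i["intrinsics"],np.array(i["xyz"]),R.from_euler("xyz",i["attitude"]).as_matrix()
def ray(c,uv):
    K,p,M=c; d=M@np.linalg.inv(K)@np.array([uv[0],uv[1],1.]); return p,d/np.linalg.norm(d)
def onz(c,uv,z):
    p,d=ray(c,uv); return p+d*(z-p[2])/d[2]
def proj(c,X):
    K,p,M=c; q=K@(M.T@(np.asarray(X,float)-p)); return q[:2]/q[2]
def tri(obs):
    A=np.zeros((3,3));b=np.zeros(3);L=[]
    for c,uv in obs:
        p,d=ray(c,uv);P=np.eye(3)-np.outer(d,d);A+=P;b+=P@p;L.append((p,d))
    X=np.linalg.solve(A,b); return X,[round(1e3*np.linalg.norm(np.cross(X-p,d)),1) for p,d in L]
E
python3 - <<'E'
from h import *
np.set_printoptions(precision=4,suppress=True)
for n in("scene","side"):
    im=np.load(f"pics/{n}0.npy"); c=cam(n); hsv=cv2.cvtColor(im,cv2.COLOR_RGB2HSV); f=im.astype(int)
    H,S,V=[hsv[:,:,i].astype(int) for i in range(3)]
    def blobs(m,k,name,nc=None):
        nn,l,st,ce=cv2.connectedComponentsWithStats(m.astype(np.uint8))
        for j in sorted(range(1,nn),key=lambda j:-st[j,4])[:k]:
            cn=max(cv2.findContours((l==j).astype(np.uint8),0,1)[0],key=cv2.contourArea)
            print(n,name,st[j].tolist(),ce[j].round(1), cv2.approxPolyDP(cn,3,True)[:,0].tolist() if nc else "")
    blobs((V<60)&(S<120),3,"dark",1)
    blobs((H>105)&(H<125)&(S>150)&(V>40),4,"blue",1)
    blobs((S<60)&(V>150),3,"white",1)
    blobs(((H<6)|(H>172))&(S>150)&(V>120),4,"red")
    blobs((H>17)&(H<30)&(S>100)&(V>150),6,"brass/yellow",1)
    blobs((H>4)&(H<16)&(S>220)&(V>200),4,"orange")
a=np.load("pics/scene0.npy")[70:250,400:580]; b=np.load("pics/side0.npy")[80:230,110:260]
cv2.imwrite("pics/crop1.png",np.hstack([cv2.resize(x,(400,400),interpolation=cv2.INTER_CUBIC) for x in (a,b)])[:,:,::-1])
E
```

```text
scene dark [186, 164, 166, 64, 5252] [281.2 195.7] [[186, 193], [341, 227], [351, 187], [235, 164], [231, 176], [284, 185], [285, 194], [229, 180], [228, 191], [192, 182]]
scene dark [480, 275, 81, 60, 2870] [519.8 304.1] [[536, 275], [480, 292], [503, 334], [560, 315]]
scene dark [281, 10, 48, 85, 2173] [306.2  55.5] [[285, 10], [281, 24], [298, 40], [292, 40], [295, 85], [308, 94], [322, 91], [328, 84], [328, 38], [314, 46], [297, 43], [307, 29], [298, 14]]
scene blue [54, 245, 92, 57, 2064] [101.4 272.1] [[145, 245], [65, 273], [54, 301], [144, 268]]
scene blue [388, 10, 43, 31, 1181] [408.3  25.6] [[424, 10], [389, 11], [391, 39], [428, 40], [430, 31]]
scene blue [419, 103, 58, 115, 929] [454.3 168.9] [[419, 103], [469, 185], [464, 188], [462, 178], [456, 181], [460, 175], [450, 169], [453, 164], [445, 173], [452, 173], [452, 178], [447, 179], [454, 185], [450, 191], [460, 199], [456, 200], [459, 204], [464, 204], [461, 208], [467, 206], [465, 217], [476, 188]]
scene blue [0, 218, 23, 61, 891] [  7.7 247. ] [[0, 218], [0, 278], [6, 278], [22, 237]]
scene white [426, 75, 144, 113,
[... 2649 characters left out ...]
 [45, 175, 7, 10, 18] [ 48.1 179.4] 
side red [66, 294, 7, 4, 11] [ 68.9 295.3] 
side red [34, 285, 5, 2, 5] [ 36.  285.6] 
side red [28, 288, 4, 3, 5] [ 29.2 289.4] 
side brass/yellow [331, 307, 24, 15, 133] [341.9 314.3] [[354, 311], [350, 307], [331, 317], [335, 321]]
side brass/yellow [414, 234, 14, 13, 102] [420.5 239.7] [[415, 235], [414, 243], [424, 246], [427, 238]]
side brass/yellow [379, 202, 14, 12, 92] [385.6 207.1] [[381, 203], [380, 211], [389, 213], [392, 206]]
side brass/yellow [212, 129, 23, 13, 84] [225.1 136.5] [[234, 136], [223, 129], [231, 134], [230, 138], [212, 137], [228, 141]]
side brass/yellow [201, 121, 14, 11, 71] [206.6 125.1] [[214, 122], [202, 125], [201, 131]]
```

View pics/crop1.png

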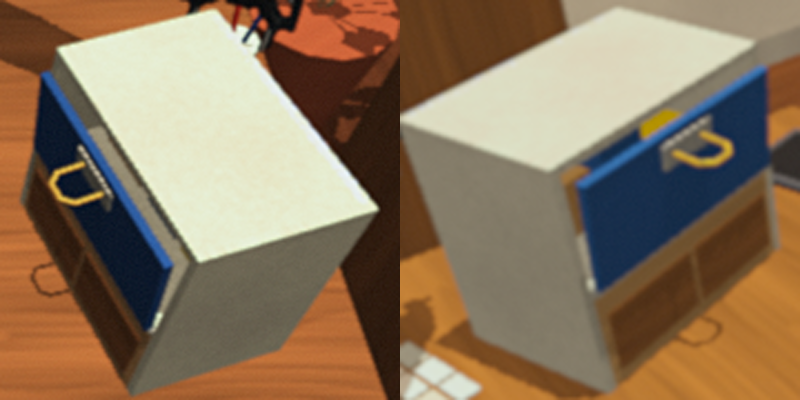

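The crop shows the hatch already ajar. The eye's outer bar lies near crop (56,186) on the left (scene) and (725,155) on the right (side).

```bash
python3 - <<'E'
from h import *
np.set_printoptions(precision=4,suppress=True)
sc,sd=cam("scene"),cam("side")
print("mat scene",[onz(sc,u,.002)[:2] for u in([351.5,186],[342,227.5],[185.5,193.5])])
print("mat side",[onz(sd,u,.002)[:2] for u in([254,243],[342,388.5],[398.5,355],[298,227])])
T=[onz(sc,u,.30)[:2] for u in([426,91.5],[489,188],[570,164],[497,75])]
print("top scene",T,[np.linalg.norm(T[i]-T[i-1]) for i in range(4)])
T=[onz(sd,u,.30)[:2] for u in([165,144.5],[244,94],[189,81.5],[109,124])]
print("top side",T,[np.linalg.norm(T[i]-T[i-1]) for i in range(4)])
S=lambda x,y:np.array([400+x*.45,70+y*.45])-.25
D=lambda x,y:np.array([110+(x-400)*.375,80+y*.375])-.3
print("eye bar",tri([(sc,S(56,186)),(sd,D(727,155))]))
print("eye roots",tri([(sc,S(80,163)),(sd,D(705,133))]),tri([(sc,S(104,194)),(sd,D(673,155))]))
print("hatch top corners", tri([(sc,S(44,73)),(sd,D(765,68))]), tri([(sc,S(171,267)),(sd,D(581,183))]))
print("hatch low near", tri([(sc,S(152,330)),(sd,D(595,290))]))
print("tip",tri([(sc,(284.5,188.5)),(sd,(306,273))]), onz(sc,(284.5,188.5),.02),onz(sd,(306,273),.02))
# sleeve top
print("sleeve",[onz(sc,u,.062)[:2] for u in([188,171.5],[195,157.5])],[onz(sd,u,.062)[:2] for u in([384.5,348],[363,361.5])])
print("caps",tri([(sc,(203.5,229)),(sd,(420.5,239.7))]),tri([(sc,(254.6,239)),(sd,(385.6,207))]))
print("terminal",[onz(sc,u,.02)[:2] for u in([329,248],[354,243],[368,290],[345,297])])
E
```

```text
mat scene [array([0.4553, 0.129 ]), array([0.6053, 0.0939]), array([ 0.4789, -0.3877])]
mat side [array([0.4635, 0.1206]), array([ 0.3405, -0.3532]), array([ 0.4884, -0.3886]), array([0.6045, 0.0833])]
top scene [array([0.3524, 0.3213]), array([0.6767, 0.4236]), array([0.6076, 0.6341]), array([0.2887, 0.5294])] [np.float64(0.21762080905701991), np.float64(0.34001142445820415), np.float64(0.22156256831519072), np.float64(0.33559499525315356)]
top side [array([0.3532, 0.3128]), array([0.6882, 0.4299]), array([0.6107, 0.6442]), array([0.2905, 0.5258])] [np.float64(0.22202351302741308), np.float64(0.354825436147245), np.float64(0.2278488953568288), np.float64(0.34146966215991587)]
eye bar (array([0.5403, 0.2969, 0.2563]), [np.float64(5.4), np.float64(5.4)])
eye roots (array([0.5287, 0.32  , 0.2803]), [np.float64(7.9), np.float64(7.9)]) (array([0.5207, 0.3685, 0.2277]), [np.float64(3.9), np.float64(3.9)])
hatch top corners (array([0.5374, 0.2372, 0.4021]), [np.float64(35.8), np.float64(35.8)]) (array([0.4997, 0.5143, 0.1058]), [np.float64(48.5), np.float64(48.5)])
hatch low near (array([ 0.4908,  0.537 , -0.0699]), [np.float64(47.3), np.float64(47.3)])
tip (array([ 0.4828, -0.0814,  0.0267]), [np.float64(3.7), np.float64(3.7)]) [ 0.4756 -0.079   0.02  ] [ 0.4878 -0.0808  0.02  ]
sleeve [array([ 0.4389, -0.3722]), array([ 0.3842, -0.3586])] [array([ 0.4461, -0.3735]), array([ 0.3899, -0.3622])]
caps (array([ 0.6924, -0.2752,  0.1467]), [np.float64(1.3), np.float64(1.3)]) (array([ 0.7252, -0.1398,  0.1504]), [np.float64(1.4), np.float64(1.4)])
terminal [array([0.6825, 0.0537]), array([0.6671, 0.125 ]), array([0.8092, 0.1551]), array([0.8285, 0.093 ])]
```

play_rows([
  [0,0,60,0,0,0,0],
  [0,0,120,0,0,0,0],
  [0,0,170,0,0,-0.05,0],
  [16,-57,170,0,0,-0.17,0],
  [32,-114,170,0,0,-0.29,0],
  [48,-171,170,0,0,-0.41,0],
  [64,-228,170,0,0,-0.53,0],
  [80,-285,170,0,0,-0.65,0],
  [96,-342,170,0,0,-0.77,0],
  [112,-399,150,0,0,-0.89,0],
  [128,-456,120,0,0,-1.01,0],
  [144,-513,80,0,0,-1.13,0],
  [160,-570,40,0,0,-1.25,0],
  [176,-628,10,0,0,-1.36,0],
  [192,-686,0,0,0,-1.36,0],
  [192,-686,-20,0,0,-1.36,0],
  [192,-686,-20,0,0,-1.36,0],
])

```text
time_s: 2.28
tcp_pos: [0.4694, -0.1275, 0.2087]
tcp_rot: [-3.136, -0.001, 1.316]
wrist_force: [-0.3, -0.0, 0.4]
opening: 1.0
finger_force: 0.0
```

```bash
python3 - <<'E'
from h import *
np.set_printoptions(precision=4,suppress=True)
s=read_state();print(s["time_s"],s["tcp_pos"],s["tcp_rot"])
sc,sd=cam("scene"),cam("side")
wc=cam("wrist");im=camera("wrist");cv2.imwrite("pics/w1.png",im[:,:,::-1]);np.save("pics/w1.npy",im);print(wc[1])
S=lambda x,y:np.array([400+x*.45,70+y*.45])-.25
D=lambda x,y:np.array([110+(x-400)*.375,80+y*.375])-.3
print("eye roots",tri([(sc,S(80,163)),(sd,D(675,157))]),tri([(sc,S(104,200)),(sd,D(703,137))]))
print("hatch top corners", tri([(sc,S(44,73)),(sd,D(581,183))]), tri([(sc,S(171,267)),(sd,D(765,68))]))
E
```

```text
2.275 [ 0.4694 -0.1275  0.2087] [-3.1362 -0.0009  1.3158]
[ 0.4865 -0.0634  0.3518]
eye roots (array([0.4996, 0.3336, 0.2526]), [np.float64(2.6), np.float64(2.6)]) (array([0.5508, 0.3557, 0.2479]), [np.float64(1.1), np.float64(1.1)])
hatch top corners (array([0.3787, 0.3025, 0.283 ]), [np.float64(1.0), np.float64(1.0)]) (array([0.6704, 0.3994, 0.2795]), [np.float64(3.2), np.float64(3.2)])
```

View pics/w1.png

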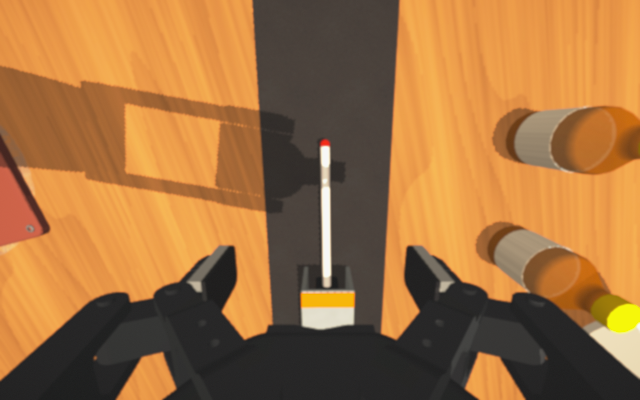

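The wrist view shows the rod running from the red tip (325,143) to the mouth (326,283), with the mat and sleeve aligned and both bottles clear on the right.

```bash
python3 - <<'E'
from h import *
np.set_printoptions(precision=4,suppress=True)
c=cam("wrist");im=np.load("pics/w1.npy");V=im.min(2).astype(int)
pts=[]
for r in range(150,280,5):
    x=np.where(V[r,300:350]>110)[0]+300
    if len(x): pts.append(onz(c,(x.mean(),r),.026)[:2])
pts=np.array(pts); vx,vy,x0,y0=cv2.fitLine(pts.astype(np.float32),cv2.DIST_HUBER,0,.01,.01).ravel()
if vy<0: vx,vy=-vx,-vy
print("rod dir deg",np.degrees(np.arctan2(vy,vx)),"tcp offset")
t=read_state()["tcp_pos"];n=np.array([-vy,vx]);
print("tcp lateral from rod mm",1e3*n@(t[:2]-[x0,y0]),"n",n)
red=(im[:,:,0]>150)&(im[:,:,1]<70)&(im[:,:,2]<70);red[:,:300]=0;red[:,345:]=0;red[180:]=0
q=np.argwhere(red);print(len(q),q.min(0),q.max(0));
d=np.array([vx,vy])
tip=onz(c,(q[:,1].mean(),q[:,0].mean()),.028)[:2];m=onz(c,(326,291),.062)[:2]
print("tip",tip,"tcp along from tip",1e3*d@(t[:2]-tip),"mouth",m,"tcp from mouth",1e3*d@(t[:2]-m))
g=(V>20)
for r in (60,120,200):  # mat edges
    row=im[r].astype(int); dark=np.where(row.max(1)<80)[0]; dark=dark[(dark>245)&(dark<405)]
    a,b=onz(c,(dark.min(),r),.002)[:2],onz(c,(dark.max()+1,r),.002)[:2];print("mat",a,b,np.linalg.norm(a-b))
M=R.from_euler("xyz",read_state()["tcp_rot"]).as_matrix();print("tool y",np.degrees(np.arctan2(M[1,1],M[0,1])),"z",M[:,2])
E
```

```text
rod dir deg 76.53799 tcp offset
tcp lateral from rod mm 4.789849313870761 n [-0.9725  0.2328]
46 [139 320] [145 329]
tip [ 0.4866 -0.0777] tcp along from tip -51.48702371994274 mouth [ 0.4461 -0.2428] tcp from mouth 118.50469109428862
mat [0.4355 0.0294] [ 0.5863 -0.0098] 0.1557289660579773
mat [ 0.4189 -0.0344] [ 0.5706 -0.0737] 0.15676424301284544
mat [ 0.3949 -0.1311] [ 0.547  -0.1703] 0.15702879460682687
tool y -14.53421484771403 z [-0.0029  0.0017 -1.    ]
```

play_rows([
  [5,-1,-50,0,0,0.018,0],
  [5,-1,-100,0,0,0.018,0],
  [5,-1,-150,0,0,0.018,0],
  [5,-1,-180,0,0,0.018,60],
  [5,-1,-196,0,0,0.018,100],
  [5,-1,-196,0,0,0.018,150],
  [5,-1,-196,0,0,0.018,200],
  [5,-1,-196,0,0,0.018,255],
  [5,-1,-196,0,0,0.018,255],
  [5,-1,-196,0,0,0.018,255],
  [5,-1,-196,0,0,0.018,255],
  [5,-1,-196,0,0,0.018,255],
], force=50)

```text
time_s: 3.82
tcp_pos: [0.4763, -0.1277, 0.0156]
tcp_rot: [3.141, -0.0, 1.337]
wrist_force: [0.9, 2.3, 3.4]
opening: 0.091
finger_force: 48.9
```

play_rows([
  [3,10,0,0,0,0,255],
  [7,29,0,0,0,0,255],
  [12,49,0,0,0,0,255],
  [17,68,0,0,0,0,255],
  [22,88,0,0,0,0,255],
  [26,107,0,0,0,0,255],
  [31,126,0,0,0,0,255],
  [36,146,0,0,0,0,255],
  [41,165,0,0,0,0,255],
  [43,175,0,0,0,0,255],
  [43,175,0,0,0,0,255],
  [43,175,-2,0,0,0,255],
  [43,175,-2,0,0,0,150],
  [43,175,-2,0,0,0,60],
  [43,175,-2,0,0,0,0],
  [43,175,-2,0,0,0,0],
])

```text
time_s: 5.82
tcp_pos: [0.5187, 0.0471, 0.013]
tcp_rot: [-3.141, 0.0, 1.337]
wrist_force: [0.4, 0.5, -0.2]
opening: 0.93
finger_force: 0.0
```

play_rows([
  [0,0,50,0,0,0,0],
  [0,0,100,0,0,0,0],
  [-12,-49,130,0,0,0,0],
  [-24,-99,150,0,0,0,0],
  [-36,-148,150,0,0,0,0],
  [-36,-148,150,0,0,0,0],
])

```text
time_s: 6.58
tcp_pos: [0.4825, -0.1036, 0.1637]
tcp_rot: [3.141, 0.001, 1.332]
wrist_force: [-0.5, 0.2, -0.8]
opening: 0.998
finger_force: 0.0
```

```bash
python3 - <<'E'
from h import *
s=read_state();print(s["time_s"],s["tcp_pos"],s["tcp_rot"])
c=cam("wrist");im=camera("wrist");np.save("pics/w2.npy",im)
a=camera("scene");b=camera("side");np.save("pics/sc2.npy",a);np.save("pics/sd2.npy",b)
cv2.imwrite("pics/w2.png",np.hstack([cv2.resize(im,(400,250)),cv2.resize(a[120:270,150:390],(400,250))])[:,:,::-1])
E
```

```text
6.575 [ 0.48251079 -0.1036394   0.16370429] [3.14074336e+00 7.77123443e-04 1.33208681e+00]
```

View pics/w2.png

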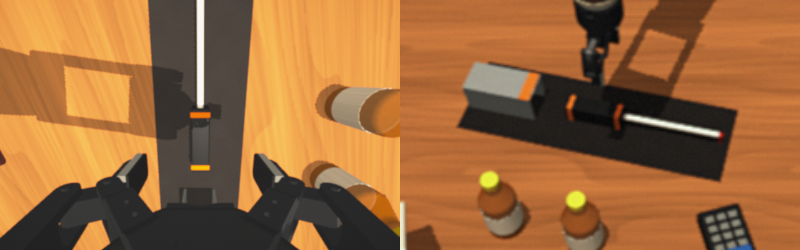

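The pole lies fully out on the mat, with its bands at (320,184) and (320,267) in full wrist pixels.

```bash
python3 - <<'E'
from h import *
np.set_printoptions(precision=4,suppress=True)
c=cam("wrist");im=np.load("pics/w2.npy").astype(int);t=read_state()["tcp_pos"]
hsv=cv2.cvtColor(im.astype(np.uint8),cv2.COLOR_RGB2HSV)
m=(hsv[:,:,0]>3)&(hsv[:,:,0]<26)&(hsv[:,:,1]>180)&(hsv[:,:,2]>120);m[:,:290]=0;m[:,350:]=0
n,l,st,ce=cv2.connectedComponentsWithStats(m.astype(np.uint8))
P=[]
for j in range(1,n):
    if st[j,4]>60: print(st[j],ce[j]);P.append(onz(c,ce[j],.040)[:2])
pts=[]
V=im.min(2)
for r in range(20,165,5):
    x=np.where(V[r,300:345]>130)[0]+300
    if len(x)>2: pts.append(onz(c,(x.mean(),r),.026)[:2])
pts=np.array(pts); vx,vy,x0,y0=cv2.fitLine(pts.astype(np.float32),cv2.DIST_HUBER,0,.01,.01).ravel()
if vy<0: vx,vy=-vx,-vy
d=np.array([vx,vy]);nn=np.array([-vy,vx])
print(P,"heading",np.degrees(np.arctan2(vy,vx)),"tcp lateral mm",1e3*nn@(t[:2]-[x0,y0]))
for p in P: print("tcp ahead of band",1e3*d@(t[:2]-p),1e3*nn@(t[:2]-p))
M=R.from_euler("xyz",read_state()["tcp_rot"]).as_matrix();print("tool y",np.degrees(np.arctan2(M[1,1],M[0,1])))
# hook tip in scene/side
for nme,a in(("scene",np.load("pics/sc2.npy")),("side",np.load("pics/sd2.npy"))):
    h=cv2.cvtColor(a,cv2.COLOR_RGB2HSV);r=((h[:,:,0]<6)|(h[:,:,0]>170))&(h[:,:,1]>150)&(h[:,:,2]>90)
    r[:120]=0; r[:, :200]=0
    n,l,st,ce=cv2.connectedComponentsWithStats(r.astype(np.uint8));print(nme,[(ce[j].round(1),st[j,4]) for j in range(1,n)], [onz(cam(nme),ce[j],.026)[:2] for j in range(1,n)])
E
```

```text
[304 179  33  10 306] [320.1601 183.7941]
[305 264  31   9 271] [320.     267.9483]
[array([ 0.4857, -0.0856]), array([ 0.4647, -0.173 ])] heading 76.32785 tcp lateral mm -1.127081548287794
tcp ahead of band -14.819052234745046 -0.7114091532283927
tcp ahead of band 75.06906874035667 -0.44532959377950165
tool y -13.426367050221293
scene [(array([342.5, 200.5]), np.int32(8))] [array([0.5256, 0.0973])]
side [(array([303.3, 122.7]), np.int32(19)), (array([341. , 121.5]), np.int32(2)), (array([244., 138.]), np.int32(1)), (array([305. , 149.5]), np.int32(2)), (array([304., 153.]), np.int32(1)), (array([305., 159.]), np.int32(1)), (array([306., 162.]), np.int32(1)), (array([304., 167.]), np.int32(1)), (array([304. , 169.5]), np.int32(2)), (array([326., 169.]), np.int32(1)), (array([308.6, 176.5]), np.int32(94))] [array([1.0431, 0.5416]), array([1.1695, 0.4373]), array([0.78  , 0.6098]), array([0.9008, 0.3747]), array([0.8808, 0.3586]), array([0.8553, 0.325 ]), array([0.8443, 0.3075]), array([0.8167, 0.2882]), array([0.8059, 0.2763]), array([0.866 , 0.2241]), array([0.7885, 0.2334])]
```

play_rows([
  [0,0,-50,0,0,0,0],
  [-1,0,-100,0,0,0,0],
  [-1,0,-135,0,0,0,0],
  [-1,0,-155,0,0,0,40],
  [-1,0,-155,0,0,0,100],
  [-1,0,-155,0,0,0,150],
  [-1,0,-155,0,0,0,255],
  [-1,0,-155,0,0,0,255],
  [-1,0,-155,0,0,0,255],
  [-1,0,-155,0,0,0,255],
], force=115)

```text
time_s: 7.98
tcp_pos: [0.4834, -0.1007, 0.0098]
tcp_rot: [3.139, -0.0, 1.337]
wrist_force: [-0.5, 3.3, 6.7]
opening: 0.333
finger_force: 114.1
```

play_rows([
  [0,0,30,0,0,0,255],
  [0,0,80,0,0,0,255],
  [5,5,135,0,0,0,255],
  [20,20,190,0,0,0.1,255],
  [40,45,235,0,0,0.2,255],
  [65,75,265,0,0,0.3,255],
  [90,105,274,0,0,0.4,255],
  [115,140,274,0,0,0.5,255],
  [131,164,274,0,0,0.546,255],
  [131,164,274,0,0,0.546,255],
  [131,164,274,0,0,0.546,255],
])

```text
time_s: 9.35
tcp_pos: [0.6124, 0.0628, 0.2817]
tcp_rot: [-3.14, 0.0, 1.882]
wrist_force: [0.2, -0.7, -2.5]
opening: 0.336
finger_force: 114.3
```

```bash
python3 - <<'E'
from h import *
s=read_state();print(s["time_s"],s["tcp_pos"],s["tcp_rot"],s["wrist_force"])
a=camera("scene");b=camera("side");np.save("pics/sc3.npy",a);np.save("pics/sd3.npy",b)
cv2.imwrite("pics/p3.png",np.hstack([cv2.resize(a[90:240,370:520],(400,400),interpolation=2),cv2.resize(b[80:230,150:300],(400,400),interpolation=2)])[:,:,::-1])
E
```

```text
9.35 [0.61244632 0.06278843 0.28170203] [-3.14012369e+00  1.21375234e-04  1.88231044e+00] [ 0.1715617  -0.71064083 -2.48137119]
```

View pics/p3.png

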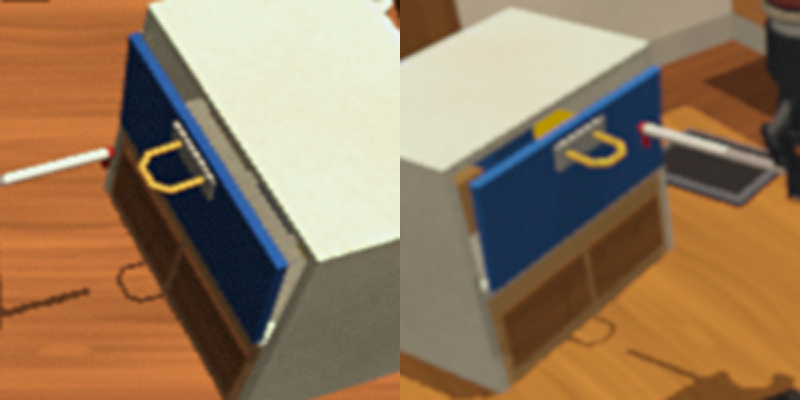

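```bash
python3 - <<'E'
from h import *
np.set_printoptions(precision=4,suppress=True)
sc,sd=cam("scene"),cam("side")
S=lambda x,y:np.array([370+x*.375,90+y*.375])-.3
D=lambda x,y:np.array([150+(x-400)*.375,80+y*.375])-.3
b=tri([(sc,S(147.5,178)),(sd,D(614.5,157))]);h=tri([(sc,S(107,156)),(sd,D(646,128))])
print("bar",b,"bend",h)
for B in (b[0],np.array([.5403,.2969,.2563])):print("bar px",(proj(sc,B)+.3-[370,90])/.375,(proj(sd,B)+.3-[150,80])/.375+[400,0])
t=read_state()["tcp_pos"];i=np.array([np.cos(1.878),np.sin(1.878),0])
k=np.array([np.cos(1.882),np.sin(1.882),0])
e=t+.203*k+[0,0,.016];print("bend by kinematics",e,"px",(proj(sc,e)+.3-[370,90])/.375,(proj(sd,e)+.3-[150,80])/.375+[400,0])
l=np.array([-i[1],i[0],0]);
d=b[0]-h[0];print("bar-bend: in",d@i*1e3,"left",d@l*1e3,"up",d[2]*1e3)
d=b[0]-e;print("bar-kin: in",d@i*1e3,"left",d@l*1e3,"up",d[2]*1e3)
E
```

```text
bar (array([0.5396, 0.3018, 0.2488]), [np.float64(0.7), np.float64(0.7)]) bend (array([0.5535, 0.2528, 0.2988]), [np.float64(0.9), np.float64(0.9)])
bar px [147.0152 178.5228] [613.9732 156.6387]
bar px [143.4481 174.2342] [616.1458 152.0626]
bend by kinematics [0.5504 0.2556 0.2982] px [108.8083 154.5743] [641.3025 128.0802]
bar-bend: in 50.913274147423415 left -1.5405789610477272 up -49.976946953578626
bar-kin: in 47.2936246772284 left -3.6868222811571036 up -49.34173045936041
```

The picture shows the hook level and about 50 mm out from and above the eye bar, as the numbers confirm. Moving over the opening and lowering.

play_rows([
  [-5,20,0,0,0,0,255],
  [-10,40,0,0,0,0,255],
  [-15,58,0,0,0,0,255],
  [-18,67,0,0,0,0,255],
  [-18,67,0,0,0,0,255],
  [-18,67,-10,0,0,0,255],
  [-18,67,-20,0,0,0,255],
  [-18,67,-30,0,0,0,255],
  [-18,67,-38,0,0,0,255],
  [-18,67,-38,0,0,0,255],
  [-18,67,-38,0,0,0,255],
])

```text
time_s: 10.82
tcp_pos: [0.5952, 0.1302, 0.2446]
tcp_rot: [3.141, 0.0, 1.883]
wrist_force: [0.0, -0.4, -2.6]
opening: 0.328
finger_force: 114.2
```

```bash
python3 - <<'E'
from h import *
s=read_state();print(s["time_s"],s["tcp_pos"],s["tcp_rot"],s["wrist_force"])
a=camera("scene");b=camera("side")
cv2.imwrite("pics/p4.png",np.hstack([cv2.resize(a[100:200,390:490],(400,400),interpolation=2),cv2.resize(b[90:190,180:280],(400,400),interpolation=2)])[:,:,::-1])
r=.1307;f0=np.radians(34.1);o=np.array([.302,-.953])
for th in np.linspace(0,np.radians(63.5),23):
    f=f0+th; q=r*np.array([np.sin(f)-np.sin(f0),np.cos(f)-np.cos(f0)])*1e3
    print(round(np.degrees(th)),(o*q[0]).round(1),q[1].round(1))
E
```

```text
10.825 [0.59524277 0.13024687 0.24459963] [3.14110568e+00 7.80592177e-05 1.88272775e+00] [ 0.01755131 -0.40975101 -2.57280975]
0 [ 0. -0.] 0.0
3 [ 1.6 -5.1] -3.8
6 [  3.2 -10. ] -7.9
9 [  4.7 -14.7] -12.3
12 [  6.1 -19.2] -16.9
14 [  7.4 -23.5] -21.7
17 [  8.7 -27.5] -26.7
20 [  9.9 -31.3] -32.0
23 [ 11.  -34.9] -37.4
26 [ 12.1 -38.1] -43.0
29 [ 13.  -41.1] -48.8
32 [ 13.9 -43.8] -54.8
35 [ 14.7 -46.2] -60.8
38 [ 15.3 -48.4] -67.0
40 [ 15.9 -50.2] -73.3
43 [ 16.4 -51.7] -79.7
46 [ 16.8 -52.9] -86.2
49 [ 17.1 -53.8] -92.7
52 [ 17.2 -54.4] -99.2
55 [ 17.3 -54.7] -105.8
58 [ 17.3 -54.7] -112.4
61 [ 17.2 -54.3] -119.0
64 [ 17.  -53.6] -125.5
```

View pics/p4.png

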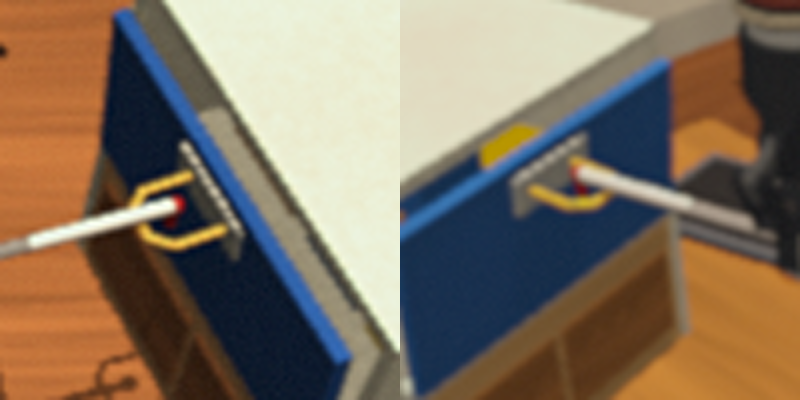

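The pin is inside the loop in both views: scene crop (178,205), side crop (580,172). Next I take up the slack and start along the arc slowly.

play_rows([
  [1.5,-5,-1,0,0,0,255],
  [3,-10,-2,0,0,0,255],
  [4.5,-14.5,-3,0,0,0,255],
  [5.3,-17,-5,0,0,0,255],
  [6,-19.5,-7,0,0,0,255],
  [7,-22,-9,0,0,0,255],
  [7.7,-24.5,-11,0,0,0,255],
  [8.5,-27,-13,0,0,0,255],
  [9.2,-29,-15,0,0,0,255],
  [10,-31.5,-17.5,0,0,0,255],
  [10.6,-33.5,-20,0,0,0,255],
  [11.3,-36,-22.5,0,0,0,255],
  [12,-38,-25,0,0,0,255],
  [12.6,-40,-27.5,0,0,0,255],
  [13.2,-42,-30,0,0,0,255],
  [13.8,-44,-32.5,0,0,0,255],
  [14.4,-46,-35,0,0,0,255],
  [14.4,-46,-35,0,0,0,255],
])

```text
time_s: 13.18
tcp_pos: [0.6093, 0.084, 0.2089]
tcp_rot: [-3.141, 0.0, 1.883]
wrist_force: [0.2, 1.4, -2.6]
opening: 0.333
finger_force: 114.2
```

```bash
python3 - <<'E'
from h import *
s=read_state();print(s["time_s"],s["tcp_pos"],s["tcp_rot"],s["wrist_force"],s["wrist_torque"])
a=camera("scene");b=camera("side")
cv2.imwrite("pics/p5.png",np.hstack([cv2.resize(a[100:220,370:490],(400,400),interpolation=2),cv2.resize(b[90:210,170:290],(400,400),interpolation=2)])[:,:,::-1])
E
```

```text
13.175 [0.60931765 0.08398248 0.20889915] [-3.14099148e+00  9.60249800e-05  1.88259708e+00] [ 0.18456375  1.38070625 -2.60038701] [ 0.24830749  0.01289981 -0.02335471]
```

View pics/p5.png

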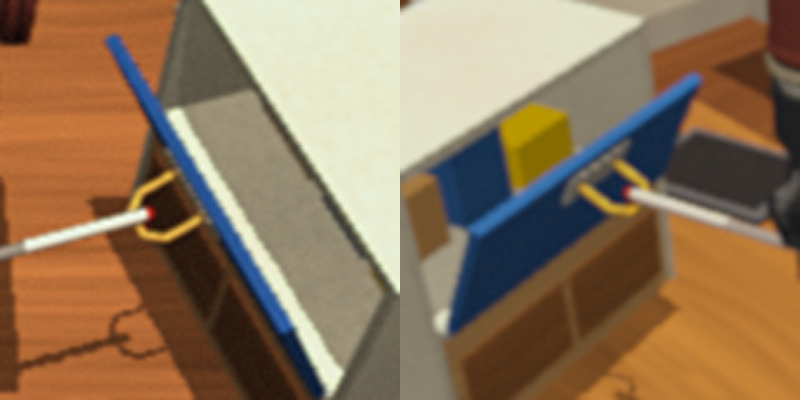

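The pin is pulling the bar and the hatch is opening cleanly. Continuing.

play_rows([
  [0.6,-1.8,-2.7,0,0,0,255],
  [1.1,-3.6,-5.4,0,0,0,255],
  [1.7,-5.2,-8.2,0,0,0,255],
  [2.2,-6.8,-11,0,0,0,255],
  [2.7,-8.3,-14,0,0,0,255],
  [3.1,-9.8,-17,0,0,0,255],
  [3.6,-11.2,-20,0,0,0,255],
  [4,-12.5,-23,0,0,0,255],
  [4.4,-13.7,-26,0,0,0,255],
  [4.8,-15,-29,0,0,0,255],
  [5.1,-16,-32,0,0,0,255],
  [5.4,-17,-35,0,0,0,255],
  [5.7,-18,-38,0,0,0,255],
  [6,-19,-41.3,0,0,0,255],
  [6.3,-19.7,-44.5,0,0,0,255],
  [6.5,-20.4,-47.7,0,0,0,255],
  [6.7,-21,-51,0,0,0,255],
  [6.9,-21.6,-54.2,0,0,0,255],
  [7.1,-22,-57.5,0,0,0,255],
  [7.2,-22.5,-60.7,0,0,0,255],
])

```text
time_s: 15.78
tcp_pos: [0.6166, 0.0619, 0.1483]
tcp_rot: [-3.142, -0.0, 1.883]
wrist_force: [-1.0, 4.7, -2.3]
opening: 0.331
finger_force: 114.2
```

play_rows([
  [0,-0.3,-3.2,0,0,0,255],
  [0,-0.4,-6.5,0,0,0,255],
  [0,-0.4,-9.8,0,0,0,255],
  [0,-0.4,-13,0,0,0,255],
  [0,-0.2,-16,0,0,0,255],
  [0,0,-19,0,0,0,255],
  [0,0.2,-22,0,0,0,255],
  [0,0.4,-24.5,0,0,0,255],
  [-0.3,1,-27,0,0,0,255],
  [-0.4,1.3,-29,0,0,0,255],
  [-0.5,1.6,-31,0,0,0,255],
  [-0.6,1.9,-33,0,0,0,255],
  [-0.6,1.9,-33,0,0,0,255],
])

```text
time_s: 17.4
tcp_pos: [0.616, 0.0637, 0.1154]
tcp_rot: [-3.141, -0.0, 1.883]
wrist_force: [0.5, -0.8, -0.8]
opening: 0.331
finger_force: 114.3
```

```bash
python3 - <<'E'
from h import *
s=read_state();print(s["time_s"],s["tcp_pos"],s["tcp_rot"],s["wrist_force"],s["wrist_torque"])
a=camera("scene");b=camera("side");np.save("pics/sc6.npy",a);np.save("pics/sd6.npy",b)
cv2.imwrite("pics/p6.png",np.hstack([cv2.resize(a[100:250,350:500],(400,400),interpolation=2),cv2.resize(b[90:240,160:310],(400,400),interpolation=2)])[:,:,::-1])
E
```

```text
17.4 [0.61595193 0.06371795 0.11539451] [-3.14142870e+00 -1.79330109e-04  1.88269356e+00] [ 0.51470866 -0.76853051 -0.84719611] [ 0.16152171 -0.01886707 -0.01136234]
```

View pics/p6.png

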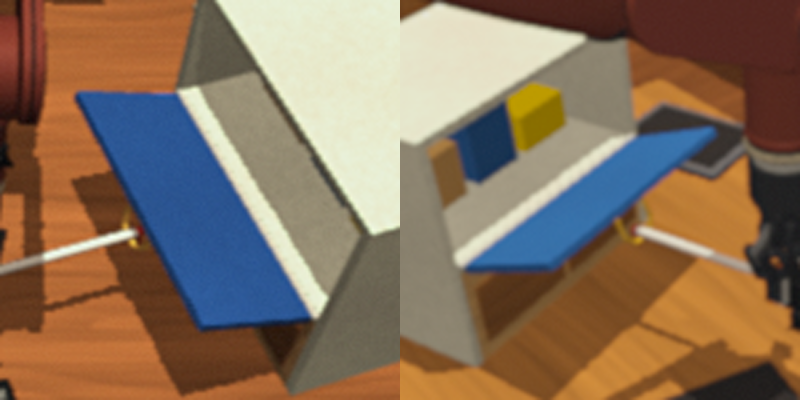

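The hatch is nearly down: its edge is low and the bar sits under the rod. I'll press on carefully to feel the stop.

play_rows([
  [-0.1,0.3,-1.5,0,0,0,255],
  [-0.1,0.4,-3,0,0,0,255],
  [-0.1,0.4,-3,0,0,0,255],
])

```text
time_s: 17.88
tcp_pos: [0.6162, 0.064, 0.113]
tcp_rot: [3.141, 0.0, 1.883]
wrist_force: [-0.4, -2.6, 1.7]
opening: 0.329
finger_force: 114.6
```

play_rows([
  [0,0.2,-1.5,0,0,0,255],
  [-0.1,0.3,-3,0,0,0,255],
  [-0.1,0.3,-3,0,0,0,255],
])

```text
time_s: 18.25
tcp_pos: [0.6159, 0.0645, 0.1094]
tcp_rot: [3.141, -0.0, 1.882]
wrist_force: [0.5, -1.1, 1.2]
opening: 0.332
finger_force: 114.6
```

```bash
python3 - <<'E'
from h import *
np.set_printoptions(precision=4,suppress=True)
s=read_state();print(s["time_s"],s["tcp_pos"],s["wrist_force"],s["wrist_torque"])
a=camera("scene");b=camera("side");np.save("pics/sc7.npy",a);np.save("pics/sd7.npy",b)
sc,sd=cam("scene"),cam("side")
hin=np.array([.517,.372,.14]);out=np.array([.302,-.953,0]);al=np.array([.953,.302,0])
def corners(a,b):
    res=[]
    for im,roi in((a,(100,250,350,500)),(b,(90,240,160,310))):
        r0,r1,c0,c1=roi;h=cv2.cvtColor(im,cv2.COLOR_RGB2HSV)
        m=((h[:,:,0]>100)&(h[:,:,0]<125)&(h[:,:,1]>140)&(h[:,:,2]>60)).astype(np.uint8);k=np.zeros_like(m);k[r0:r1,c0:c1]=m[r0:r1,c0:c1]
        cn=max(cv2.findContours(k,0,1)[0],key=cv2.contourArea);res.append(cv2.approxPolyDP(cn,3,True)[:,0].tolist())
    return res
for n in("6","7"): print(corners(np.load(f"pics/sc{n}.npy"),np.load(f"pics/sd{n}.npy")))
for th in(1.1,1.15,1.2):
    print(th,[ (proj(sc,P),proj(sd,P)) for sgn in(-1,1) for P in [hin+al*sgn*.155+.14*(out*np.sin(th)+np.array([0,0,1])*np.cos(th))]])
E
```

```text
18.25 [0.6159 0.0645 0.1094] [ 0.5491 -1.1269  1.1804] [ 0.5384  0.1034 -0.1375]
[[[379, 135], [424, 222], [465, 219], [416, 136]], [[277, 138], [250, 141], [186, 190], [218, 189]]]
[[[379, 136], [425, 223], [465, 219], [416, 136]], [[277, 138], [250, 141], [186, 190], [217, 190]]]
1.1 [(array([381.8024, 130.6514]), array([210.8186, 183.5248])), (array([429.7468, 219.3728]), array([274.5873, 133.4296]))]
1.15 [(array([380.5808, 132.4017]), array([212.0696, 185.7368])), (array([428.1562, 221.0235]), array([275.4877, 135.3865]))]
1.2 [(array([379.4663, 134.1472]), array([213.2304, 187.9443])), (array([426.6845, 222.6566]), array([276.3038, 137.3493]))]
```

play_rows([
  [0,0.2,-2,0,0,0,255],
  [-0.1,0.4,-4,0,0,0,255],
  [-0.1,0.4,-4,0,0,0,255],
  [-0.1,0.4,-4,0,0,0,255],
])

```text
time_s: 18.85
tcp_pos: [0.6156, 0.0649, 0.1055]
tcp_rot: [-3.141, -0.0, 1.883]
wrist_force: [1.5, -0.9, 1.6]
opening: 0.329
finger_force: 114.8
```

```bash
python3 - <<'E'
from h import *
np.set_printoptions(precision=3,suppress=True)
s=read_state();print(s["time_s"],s["tcp_pos"],s["wrist_force"],s["wrist_torque"])
a=camera("scene");b=camera("side");np.save("pics/sc8.npy",a);np.save("pics/sd8.npy",b)
# subpixel edge of hatch outer edge: scene column profile at cols 390..418; side
def blue(im): h=im.astype(float); return np.clip(h[:,:,2]-h[:,:,0],0,None)
def ed(v,lv):  # first upward crossing
    i=np.where((v[:-1]<lv)&(v[1:]>=lv))[0][0]; return i+(lv-v[i])/(v[i+1]-v[i])
for n in "678":
    A=blue(np.load(f"pics/sc{n}.npy"));B=blue(np.load(f"pics/sd{n}.npy"))
    l=[370+ed(A[r,370:440],40) for r in range(150,200,5)]
    q=[240-ed(B[::-1][400-1-240:400-1-120,c],40) for c in range(222,250,4)]
    print(n,np.array(l),np.array(q))
E
```

```text
18.85 [0.616 0.065 0.105] [ 1.536 -0.874  1.557] [ 0.761  0.183 -0.083]
6 [385.525 388.46  390.87  393.545 396.156 398.667 401.604 404.033 406.714
 409.646] [186.311 183.488 180.213 176.59  173.474 170.091 166.436]
7 [385.446 388.293 390.889 393.    395.93  398.609 401.219 403.952 406.638
 409.1  ] [186.604 183.5   180.465 176.868 173.444 170.286 166.775]
8 [385.455 388.268 390.87  393.    395.909 398.596 401.226 403.909 406.633
 409.129] [186.6   183.514 180.452 176.846 173.486 170.298 166.744]
```

The hatch no longer moves although the push rises, and the corners match 1.2 rad: it's at its stop. Lifting to unhook, checking by pixels.

play_rows([
  [0,0,5,0,0,0,255],
  [0,0,10,0,0,0,255],
  [0,0,15,0,0,0,255],
  [0,0,20,0,0,0,255],
  [0,0,25,0,0,0,255],
  [0,0,29,0,0,0,255],
  [0,0,29,0,0,0,255],
])

```text
time_s: 19.82
tcp_pos: [0.6161, 0.0648, 0.1352]
tcp_rot: [3.141, 0.0, 1.883]
wrist_force: [-0.2, 0.2, -3.1]
opening: 0.328
finger_force: 114.2
```

```bash
python3 - <<'E'
from h import *
np.set_printoptions(precision=3,suppress=True)
s=read_state();t=s["tcp_pos"];print(s["time_s"],t,s["wrist_force"],s["wrist_torque"])
a=camera("scene");b=camera("side");np.save("pics/sc9.npy",a);np.save("pics/sd9.npy",b)
sd=cam("side");k=np.array([np.cos(1.883),np.sin(1.883),0])
bar=np.array([.517,.372,.14])+.1307*(np.sin(1.694)*np.array([.302,-.953,0])+np.cos(1.694)*np.array([0,0,1]))
print("bar",bar,"px",proj(sd,bar))
for n,z in(("6",.1154),("8",.1055),("9",t[2])):
    im=np.load(f"pics/sd{n}.npy").astype(int)
    red=(im[:,:,0]>90)&(im[:,:,1]<.4*im[:,:,0])&(im[:,:,2]<.45*im[:,:,0]);red[:,:225]=0;red[:,275:]=0;red[:140]=0;red[200:]=0
    q=np.argwhere(red)
    # rod: white pixel centreline, columns 255..285
    V=im.min(2);L=[]
    for c in range(252,284,3):
        r=np.where(V[150:215,c]>125)[0]+150
        if len(r): L.append((c,round(float(r.mean()),1)))
    e=np.array([t[0],t[1],z])+.203*k+[0,0,.016]
    print(n,"red",len(q),q.min(0) if len(q) else "",q.max(0) if len(q) else "","kin bend px",proj(sd,e),"pin end px",proj(sd,e-[0,0,.022]),"kin rod",proj(sd,e-.08*k),L)
E
```

```text
19.825 [0.616 0.065 0.135] [-0.187  0.182 -3.092] [-0.008  0.007  0.009]
bar [0.556 0.248 0.124] px [249.667 178.564]
6 red 0   kin bend px [246.922 175.59 ] pin end px [247.665 181.368] kin rod [268.62  183.065] [(252, 176.5), (255, 177.5), (258, 178.5), (261, 179.5), (264, 180.5), (267, 181.5), (270, 182.5), (273, 183.5), (276, 184.5), (279, 186.0), (282, 187.0)]
8 red 0   kin bend px [247.258 178.207] pin end px [247.994 183.926] kin rod [268.851 185.709] [(252, 177.0), (255, 178.5), (258, 179.5), (261, 180.5), (264, 181.5), (267, 182.5), (270, 184.0), (273, 185.5), (276, 186.5), (279, 188.0), (282, 189.0)]
9 red 3 [172 246] [173 247] kin bend px [246.24  170.284] pin end px [246.998 176.183] kin rod [268.153 177.701] [(252, 169.5), (255, 171.5), (258, 172.5), (261, 173.5), (264, 174.5), (267, 175.5), (270, 176.5), (273, 177.5), (276, 179.0), (279, 180.0), (282, 181.5)]
```

play_rows([
  [0,0,2,0,0,0,255],
  [3,-10,2,0,0,0,255],
  [6,-20,2,0,0,0,255],
  [9,-29,2,0,0,0,255],
  [12,-38,2,0,0,0,255],
  [15,-48,2,0,0,0,255],
  [18,-57,2,0,0,0,255],
  [18,-57,2,0,0,0,255],
])

```text
time_s: 20.92
tcp_pos: [0.634, 0.0069, 0.1366]
tcp_rot: [3.141, 0.0, 1.882]
wrist_force: [-0.5, -0.5, -2.8]
opening: 0.331
finger_force: 114.2
```

```bash
python3 - <<'E'
from h import *
np.set_printoptions(precision=3,suppress=True)
s=read_state();t=s["tcp_pos"];print(s["time_s"],t,s["tcp_rot"],s["wrist_force"])
a=camera("scene");b=camera("side");np.save("pics/sc10.npy",a);np.save("pics/sd10.npy",b)
def blue(im): h=im.astype(float); return np.clip(h[:,:,2]-h[:,:,0],0,None)
def ed(v,lv):
    i=np.where((v[:-1]<lv)&(v[1:]>=lv))[0][0]; return i+(lv-v[i])/(v[i+1]-v[i])
A=blue(a);B=blue(b)
print(np.array([370+ed(A[r,370:440],40) for r in range(150,200,5)]),np.array([240-ed(B[::-1][400-1-240:400-1-120,c],40) for c in range(222,250,4)]))
k=np.array([np.cos(1.883),np.sin(1.883),0]);e=t+.203*k+[0,0,.016]
O=[]
for n,im in(("scene",a),("side",b)):
    c=cam(n);u=proj(c,e);im=im.astype(int);x,y=u.round().astype(int)
    red=(im[:,:,0]>80)&(im[:,:,1]<.45*im[:,:,0])&(im[:,:,2]<.5*im[:,:,0]);m=np.zeros_like(red);m[y-12:y+18,x-12:x+12]=red[y-12:y+18,x-12:x+12]
    q=np.argwhere(m);print(n,"kin",u,"kin pin end",proj(c,e-[0,0,.022]),"red rc",len(q),q.min(0),q.max(0),q.mean(0)); O.append((c,q.mean(0)[::-1]))
print("red centroid",tri(O),"kin bend",e)
E
```

```text
20.925 [0.634 0.007 0.137] [3.141 0.    1.882] [-0.465 -0.494 -2.76 ]
[385.448 388.268 390.889 393.    395.952 398.596 401.233 403.909 406.653
 409.129] [186.6   183.487 180.465 176.842 173.444 170.31  166.725]
scene kin [382.638 188.417] kin pin end [381.772 193.01 ] red rc 9 [184 382] [190 384] [186.444 383.333]
side kin [262.556 175.587] kin pin end [263.138 181.545] red rc 3 [177 263] [178 264] [177.667 263.333]
red centroid (array([0.568, 0.199, 0.151]), [np.float64(5.0), np.float64(5.0)]) kin bend [0.572 0.2   0.153]
```

```bash
python3 - <<'E'
from h import *
np.set_printoptions(precision=2,suppress=True)
t=read_state()["tcp_pos"];k=np.array([np.cos(1.882),np.sin(1.882),0])
for tag,T,kk in(("3",np.array([.6124,.0628,.2817]),k),("10",t,k)):
  for n,p in(("scene","sc"),("side","sd")):
    c=cam(n);im=np.load(f"pics/{p}{tag}.npy").min(2).astype(float);out=[]
    for s in np.arange(.07,.19,.01):
        X=T+s*kk+[0,0,.016];u=proj(c,X);g=proj(c,X+[0,0,.01])-u;g/=10 # px per mm up
        d=np.arange(-25,35,.5);v=[im[tuple((u+g*q).round().astype(int)[::-1])] for q in d];v=np.array(v)>125
        out.append(d[v].mean() if v.any() else np.nan)
    print(tag,n,"up-residual mm along rod",np.array(out))
E
```

```text
3 scene up-residual mm along rod [5.5  5.5  5.5  5.5  7.5  6.47 5.5  5.5  5.5  7.34 5.5  5.5 ]
3 side up-residual mm along rod [3.25 3.25 2.25 4.   4.25 3.   3.5  2.25 2.5  3.   3.5  4.  ]
10 scene up-residual mm along rod [10.5  10.5  10.75 13.25 13.25 13.25 13.75 13.75 13.75 14.25 14.25 14.5 ]
10 side up-residual mm along rod [3.75 5.5  5.5  7.25 7.25 7.25 7.25 7.5  7.5  7.5  9.5  9.75]
```

play_rows([
  [5,-30,5,0,0,0,255],
  [0,-60,20,0,0,-0.05,255],
  [-20,-85,30,-0.01,0,-0.15,255],
  [-50,-100,30,-0.02,0,-0.25,255],
  [-80,-107,20,-0.03,-0.001,-0.35,255],
  [-110,-108,0,-0.042,-0.0016,-0.45,255],
  [-140,-108,-30,-0.042,-0.0016,-0.545,255],
  [-150.6,-107.6,-60,-0.042,-0.0016,-0.545,255],
  [-150.6,-107.6,-90,-0.042,-0.0016,-0.545,255],
  [-150.6,-107.6,-105,-0.042,-0.0016,-0.545,255],
  [-150.6,-107.6,-115,-0.042,-0.0016,-0.545,255],
  [-150.6,-107.6,-115,-0.042,-0.0016,-0.545,255],
  [-150.6,-107.6,-115,-0.042,-0.0016,-0.545,255],
])

```text
time_s: 22.65
tcp_pos: [0.4841, -0.1001, 0.0225]
tcp_rot: [3.14, 0.042, 1.338]
wrist_force: [0.2, -0.3, -3.6]
opening: 0.336
finger_force: 114.3
```

```bash
python3 - <<'E'
from h import *
np.set_printoptions(precision=2,suppress=True)
s=read_state();t=s["tcp_pos"];print(s["time_s"],t*1e3,s["tcp_rot"],s["wrist_force"]);k=np.array([np.cos(1.337),np.sin(1.337),0])
for n in("scene","side"):
    c=cam(n);im=camera(n).min(2).astype(float);out=[]
    for q0 in np.arange(.07,.19,.01):
        X=t+q0*k+[0,0,.016];u=proj(c,X);g=(proj(c,X+[0,0,.01])-u)/10
        d=np.arange(-25,35,.5);v=np.array([im[tuple((u+g*q).round().astype(int)[::-1])] for q in d])>125
        out.append(d[v].mean() if v.any() else np.nan)
    print(n,np.array(out))
E
```

```text
22.65 [ 484.09 -100.11   22.52] [3.14 0.04 1.34] [ 0.22 -0.28 -3.56]
scene [ 8.    8.75  9.25  7.25 10.25  8.25  8.75  9.5  10.25  8.25  8.75  9.25]
side [  nan   nan 11.25  6.25  3.5   0.5   3.75  1.    2.5   0.    1.75  1.25]
```

play_rows([
  [0,0,-5,0,0,0,255],
  [0,0,-9,0,0,0,255],
  [0,0,-11,0,0,0,255],
  [0,0,-12,0,0,0,255],
  [0,0,-12,0,0,0,255],
])

```text
time_s: 23.38
tcp_pos: [0.4831, -0.0998, 0.0098]
tcp_rot: [-3.141, 0.042, 1.338]
wrist_force: [-2.2, 0.4, 3.1]
opening: 0.328
finger_force: 115.1
```

Contact with the mat (force up by about 6 N). Releasing gently, then rising.

play_rows([
  [0,0,0,0,0,0,150],
  [0,0,0,0,0,0,60],
  [0,0,0,0,0,0,0],
  [0,0,0,0,0,0,0],
  [0,0,0,0,0,0,0],
  [0,0,20,0,0,0,0],
  [0,0,60,0,0,0,0],
  [0,0,110,0,0,0,0],
  [0,0,150,0,0,0,0],
  [0,0,150,0,0,0,0],
], force=20)

```text
time_s: 24.62
tcp_pos: [0.4858, -0.1008, 0.1637]
tcp_rot: [3.134, 0.042, 1.338]
wrist_force: [1.1, -0.2, -0.6]
opening: 0.997
finger_force: 0.0
```

```bash
python3 - <<'E'
from h import *
np.set_printoptions(precision=4,suppress=True)
s=read_state();t=s["tcp_pos"];print(s["time_s"],t,s["opening"],s["wrist_force"])
c=cam("wrist");im=camera("wrist").astype(int);a=camera("scene");b=camera("side")
hsv=cv2.cvtColor(im.astype(np.uint8),cv2.COLOR_RGB2HSV)
m=(hsv[:,:,0]>3)&(hsv[:,:,0]<26)&(hsv[:,:,1]>180)&(hsv[:,:,2]>120);m[:,:290]=0;m[:,350:]=0
n,l,st,ce=cv2.connectedComponentsWithStats(m.astype(np.uint8))
for j in range(1,n):
    if st[j,4]>60: print(st[j],onz(c,ce[j],.040)[:2])
def red(im,n,roi):
    r0,r1,c0,c1=roi;h=cv2.cvtColor(im,cv2.COLOR_RGB2HSV);r=((h[:,:,0]<6)|(h[:,:,0]>170))&(h[:,:,1]>150)&(h[:,:,2]>90)
    q=np.argwhere(r[r0:r1,c0:c1])+[r0,c0];print(n,len(q),q.mean(0),q.min(0),q.max(0))
red(np.load("pics/sc2.npy"),"before",(190,215,325,355));red(a,"now",(190,215,325,355))
# bystanders & hatch
o=np.load("pics/sc2.npy").astype(int)
for nm,(r0,r1,c0,c1) in{"bottles+terminal":(215,300,185,375)}.items(): print(nm,(np.abs(a.astype(int)-o)[r0:r1,c0:c1].max(2)>40).sum())
d=np.abs(b.astype(int)-np.load("pics/sd2.npy"))[180:300,300:440].max(2)>40;print("side diff",d.sum())
B=a.astype(float);v=np.clip(B[:,:,2]-B[:,:,0],0,None)
print([370+int(np.where(v[r,370:440]>40)[0][0]) for r in(150,170,190)])
E
```

```text
24.625 [ 0.4858 -0.1008  0.1637] 0.9972038917264426 [ 1.1345 -0.2415 -0.568 ]
[300 177  33  10 323] [ 0.4851 -0.0884]
[302 260  30   9 247] [ 0.4645 -0.1762]
before 8 [200.5 342.5] [199 342] [202 343]
now 8 [199.875 343.25 ] [198 342] [201 344]
bottles+terminal 0
side diff 197
[386, 396, 407]
```

```bash
python3 -c "
from bench import *
print(close_job())"
```

```text
the job is handed in; nothing more can be done
None
```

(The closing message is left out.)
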